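# Lock a tape measure into the anti-theft display stand

### The arm

A 7-joint arm with a two-finger parallel gripper is mounted at the origin on the work surface; the furniture and walls round the work are solid. World frame = base frame: x ahead of the robot, y to its left, z up, the work surface at z = 0. Lengths are in m, angles in rad, forces in N, time in s.
With the tool pointing down it reaches from about 0.425 to 0.925 m from the base axis. Payload 6.8 kg.
Tool frame: the origin (TCP) lies on the centre line of the jaws, within the pads' length; the fingertips stand 8 mm ahead of it and the grasp point (between the pads) lies 11 mm behind it (bot.tips_ahead is the distance from the TCP to the fingertips, in m); z points along the fingers, y is the line along which they close (so a half turn about z gives the same grasp; the last joint's range is limited). The gripper opens to 85 mm and grips with 20 to 120 N. Pads are 22 mm wide; open, the fingers measure 114 mm over their backs; the gripper's body (76 mm by 85 mm) begins 54 mm behind the grasp point. The pads swing forward as they close: fully open they stand 13 mm farther back than shut.
Start: joints at [-1.299, 0.477, 0.022, 1.555, -0.011, 1.109, -0.083], TCP at [0.25, 0.627, 0.239] pointing down, gripper open.
Joint ranges: [-2.96, 2.96], [-0.34, 2.1], [-1.41, 1.46], [0.24, 2.44], [-1.37, 4.51], [0.17, 1.92], [-2.96, 2.96]. Speed limits (rad/s): [2.39, 2.39, 3.14, 3.14, 3.14, 3.14, 3.14].

### API

Orientations are given as a unit quaternion [w, x, y, z].
In Python, from station import bot gives the robot as it stands.
- The arm moves only by the tool send_rows, never from a script. Its argument "deltas" is text: rows parted by semicolons, each of 4 numbers parted by spaces: the shift along the tool's x, y, z in m, then the turn about the tool's z in degrees. In form: x y z spin; .... A call has 1 to 5 rows; each row is the pose to reach, as a shift and turn from the pose commanded when the call began, along the tool's axes at that moment; what a row does not reach only later rows make up. A row lasts 1/10 s, in which the tool goes at most 50 mm and 8.59 degrees, less where a joint would pass 70% of its speed; a pose out of reach is approached as far as the arm can. A call with a gripper value outside its range is refused whole. "claw" is the opening, from 0 (shut) to 1 (fully open), set as the call begins (left out, the last holds). The fingers move at their own pace and stop on an object; "force" is the grip in N (left out, the last holds). Time passes only in rows, so rows that repeat a pose let the fingers close. It gives the time, the measured TCP pose, the force, the opening and the grip force at its end, in the units of the state.
- bot.get_obs(): the state, without advancing time (a new reading comes with each control period).
- bot.read_camera(name): name is "scene" or "side" or "wrist"; returns a dict with "img" (384x512x3 uint8, red, green, blue), "depth" (384x512 float32, m along the optical axis (not along the pixel's ray), 0 where there is no reading), "fx", "fy", "cx", "cy" (pixels), "camera_from_world" (4x4, takes a point from world to camera coordinates). Camera axes: x right, y up, looking along -z (the intrinsics and any distortion apply to the point x, -y, -z); pixel columns grow to the right and rows downward; lengths in m; the calibration is good to about 2 mm. A picture is of the moment at which its call begins.
- bot.hand_in(): hands the job in; it is judged then, once.
Trained networks look in a picture, given as the dict that the camera call returned (one of the last four; its "shot" number tells which), for a name from the list of things; names that differ only in an ending like _2 or _b are one class to them, and where a whole thing is asked for, a point or a joint stands for the part that bears it (a point fixed in the world has none). Each returns a list of dicts, best first, with "confidence" (0 to 1); they miss things now and then, are a little off and sometimes report something else, mostly with a low value. They report only what shows in the picture. A call takes as long as a camera call. They do not tell look-alikes from the thing itself.
- bot.masks_of(picture, query): "mask" (384x512 bool, what is visible of it).
- bot.landmark_of(picture, query): "xyz" ([x, y, z] in m, in world coordinates, good to about 4 mm: a listed point, or the origin of a listed thing).
The state is a dict: "t": time; "q": joint angles; "joint_vel": joint speeds; "joint_torque": joint torques, N m; "eef_pos": TCP position; "tool_rot": TCP orientation; "contact_force": force on the tool from outside, world axes, zero at the start; "torque": the same for the moment, N m; "gripper_width": opening from 0.0 (shut) to 1.0 (fully open); "grasp_force": force on a finger pad.
Only numpy, scipy, OpenCV 4.12 (cv2) and the standard library are available. Lean on these libraries where they do the work, as an engineer would, in place of code of your own. Each camera call takes 0.05 s, during which the arm holds its last target. There are 200 camera calls.

### The job

Take the yellow tape measure that stands on the robot's own table (not the one far back on the counter) and stand it upright between the guide rails of the white display stand with its plain end (the one without the metal hook) to the back, and slide it back gently until the red roller switch just clicks, so that the front end of its yellow body stops over the green band, without driving the switch lever on to the end of its travel. Then turn the black lock knob clockwise until it clicks past its detent and stays, with the orange gate closed across the front of the tape measure. Leave it standing there and do not disturb the gilded cone or the roll of brown tape.

Things in the scene. Friction and masses are not known exactly. Their poses are not given: they have to be found in the camera images.
- tape_measure: Yellow tape measure with a dark round badge, loose on the near table, upright, 0.2 to 0.3 kg. 26 mm thick over the flat sides (own x, grasp here), 62 mm high (own z). Yellow body from own y = -27.5 to +34 mm, both ends nearly flat and upright; at the -y end a thin metal hook sticks out 6 mm near the bottom. The +y end (plain end) must go in first. Origin on its underside, between the flat sides.
- tape_back (a point): Middle of the tape measure's plain end: own y = +34 mm, 25 mm over its underside; axes as the tape measure's.
- stand: White fixed display stand, bed 12 mm thick. Own +x is the way goods slide in (front, robot side, is -x), z up; origin on the table, on the channel's centre line. Bed reaches x -90 to +100, y -48 to +48 mm, with a wing for the lock knob to y -130 mm at x -88 to -2 mm. The black switch case, 30 mm high, stands behind the channel from x +75 mm.
- channel (a point): Point on the bed's top at the stand's x = 0, y = 0 (12 mm over the table), axes as the stand's. Channel between two aluminium rails, 8 mm high over the bed, x -72 to +43 mm, inner faces at y -19 and +19 mm, flared in front to x -86 mm; open to the front and above. The tape measure may be set down with its origin at x about -12 mm, roller untouched, then slid on.
- green_band (a point): Middle of the green band on bed and rails, at stand x = -14 mm (band -18 to -10 mm), on the bed's top. When the switch is properly pressed the front (hook side) end of the yellow body, not the hook, stands over this band, and the tape measure's origin is at stand x +10 to +17 mm, best 13.5.
- switch_lever (a joint): Roller lever at the back of the channel: 0 at rest, grows as pushed back; clicks at 0.20 rad, end of travel 0.60; 0.20 to 0.45 is good, over 0.50 is overtravel. Evenly springy, under 1.5 N at the roller: no change of force at the click. A flat upright end face meets the roller at stand x = +39 mm; 0.20 rad is 5.5 mm further, 0.30 rad 8.4 mm, 0.45 rad 12.9 mm, 0.50 rad 14.4 mm.
- roller (a point): Axis of the red roller (14 mm diameter, 14 mm wide), moves with the lever: at rest at stand x = +46 mm, 43 mm over the table. The lever is 30 mm from roller axis to its pin, at stand x = +60 mm, 17 mm over the table, and leans 0.5 rad to the front at rest.
- lock_knob (a joint): Lock knob: 0 as found, grows as it is turned clockwise seen from above, to a stop at 1.40 rad. A sprung detent opposes the turn with about 0.16 N m at the start, falling to nothing at 0.90 rad; let go before that it springs back to 0, past it the knob is driven on to the stop and stays there.
- knob_grip (a point): On the knob's upright axis, at stand x -45, y -95 mm, 58 mm over the table: the height to grip. The grip is a black bar 70 mm long, 16 mm thick, 46 to 74 mm over the table, a white line on the half pointing the gate's way. Seen from above its direction is the stand's x turned 2.97 rad counterclockwise, less the knob angle: nearly along stand x at 0, along stand y when locked.
- gate_tip (a point): Centre of the orange gate's free end, 126 mm from the knob axis, 31 mm over the table. The gate (10 mm thick, top 38 mm over the table, under the bar) points the way of the white line: to the front at 0; at 1.40 rad across the channel, its back edge at stand x = -40 mm (rounded end -37 mm). It needs its quarter circle clear.
- gilt_cone: Gilded pine cone ornament, 75 mm wide, 88 mm high, loose; not to be disturbed. Origin: centre of its underside.
- tape_brown: Roll of brown packing tape, 68 mm diameter, 48 mm high, loose; not to be disturbed. Origin: centre of its underside.
There are look-alikes about, which are no part of the job. Leave any blue or turquoise look-alike of the tape_measure alone.

How it is judged:
On the way, in this order (a step that is already met when the one before it is completed fails the run):
1. the tape measure stands upright in the channel with the switch clicked and not overtravelled (value of joint switch_lever between 0.2 and 0.46 rad and y of tape_measure in the frame of channel between -0.012 and 0.012 m and x of tape_measure in the frame of channel between 0 and 0.035 m and z of tape_measure in the frame of channel below 0.005 m and angle between tape_measure's own z axis and vertical below 0.12 rad and angle between the y axis of tape_measure and the x axis of stand, either way round below 0.2 rad and x of tape_back in the frame of channel above 0.035 m), for 0.2 s.
2. the lock knob is past its detent (value of joint lock_knob above 1.2 rad), for 0.2 s.
At the end, for the whole second after the job is handed in: The tape measure stands upright on the bed (tilt under 0.12 rad, within 12 mm of the channel's centre line and 0.2 rad of its direction), at rest and released, plain end to the back, its origin at stand x 0 to 35 mm, the switch lever between 0.20 and 0.46 rad, and the lock knob above 1.3 rad (all of step 1 and value of joint lock_knob above 1.3 rad and linear speed of tape_measure below 0.02 m/s); the robot touches nothing.
It fails at once if the switch lever is driven past 0.50 rad (overtravel) (value of joint switch_lever above 0.5 rad).
It fails at once if the gilded cone is moved more than 20 mm (distance of gilt_cone from where it was at the start of the episode above 0.02 m).
It fails at once if the roll of brown tape is moved more than 20 mm (distance of tape_brown from where it was at the start of the episode above 0.02 m).
It also fails if it takes over 53 s, if anything falls off the work surface, if the arm or the gripper's body presses on something with over 40 N, if the wrist force passes 120 N, or if a joint passes its speed limit or range.

## Working session

There is one attempt and no reset: what is moved stays moved. The work goes in short steps, Python scripts to look and compute and a tool call to move; the robot and the scene stay as the last step left them, time stands still between calls to the robot, and variables do not carry over. Pictures are saved under pics/ and viewed, at most 10 in all, crops included, and the job is handed in when it is done.

Besides the shell and the picture viewer there is one more tool, called after "Call:" as name(argument=value, ...) on one line, values as JSON. send_rows: Moves the arm, as the interface text tells. Its arguments: {"type":"object","properties":{"deltas":{"type":"string"},"claw":{"type":"number"},"force":{"type":"number"}},"required":["deltas"]}

```bash
mkdir -p pics; ls
cat > h.py <<'E'
import numpy as np, cv2
from station import bot
def save(p,n): cv2.imwrite('pics/'+n,cv2.cvtColor(p['img'],cv2.COLOR_RGB2BGR))
def pts(p,m):
    v,u=np.nonzero(m&(p['depth']>0)); d=p['depth'][v,u]
    c=np.stack([(u-p['cx'])/p['fx']*d,-(v-p['cy'])/p['fy']*d,-d],1)
    T=np.linalg.inv(p['camera_from_world']); return c@T[:3,:3].T+T[:3,3]
def px(p,X):
    c=p['camera_from_world'][:3,:3]@np.array(X)+p['camera_from_world'][:3,3]
    return p['cx']+p['fx']*c[0]/-c[2], p['cy']-p['fy']*c[1]/-c[2]
E
python3 - <<'E'
from h import *
o=bot.get_obs(); print(o['t'],o['eef_pos'],o['tool_rot'])
for c in ['scene','side']:
    p=bot.read_camera(c); save(p,c+'0.png'); print(c)
    for q in ['tape_measure','channel','green_band','roller','knob_grip','gate_tip','gilt_cone','tape_brown','stand','tape_back']:
        for r in bot.landmark_of(p,q)[:3]: print(q,np.round(r['xyz'],3),round(r['confidence'],2),np.round(px(p,r['xyz'])))
im=np.hstack([cv2.imread('pics/scene0.png'),cv2.imread('pics/side0.png')])
E
```

```text
pics
0.0 [0.2500328  0.62634601 0.23830206] [-1.11686503e-04  1.88755279e-01  9.82023713e-01 -9.27362326e-04]
scene
tape_measure [ 0.343 -0.288  0.002] 0.93 [273. 259.]
tape_measure [ 0.368 -0.389  0.001] 0.8 [300. 282.]
tape_measure [ 0.243 -0.248 -0.004] 0.71 [232. 262.]
channel [0.467 0.167 0.017] 0.63 [243. 159.]
green_band [0.455 0.16  0.012] 0.81 [241. 163.]
roller [0.5   0.197 0.043] 0.45 [248. 147.]
knob_grip [0.497 0.063 0.06 ] 0.6 [265. 162.]
gate_tip [ 0.393 -0.004  0.031] 0.92 [245. 188.]
gilt_cone [ 0.424 -0.176  0.004] 0.96 [280. 225.]
gilt_cone [0.494 0.062 0.059] 0.4 [264. 163.]
tape_brown [ 0.464 -0.339  0.001] 0.91 [322. 257.]
stand [ 0.467  0.165 -0.001] 0.66 [243. 164.]
tape_back [ 0.342 -0.409  0.024] 0.86 [296. 284.]
tape_back [ 0.215 -0.238  0.026] 0.59 [220. 255.]
tape_back [ 0.339 -0.321  0.022] 0.56 [277. 262.]
side
tape_measure [ 0.363 -0.395 -0.001] 0.83 [319. 291.]
tape_measure [ 0.34  -0.291  0.003] 0.77 [282. 265.]
tape_measure [ 0.247 -0.251  0.001] 0.77 [239. 273.]
channel [0.466 0.164 0.015] 0.89 [221. 153.]
green_band [0.459 0.154 0.012] 0.66 [221. 155.]
roller [0.498 0.196 0.046] 0.56 [224. 136.]
knob_grip [0.499 0.069 0.056] 0.74 [248. 152.]
gate_tip [ 0.394 -0.001  0.032] 0.64 [231. 184.]
gilt_cone [ 0.427 -0.184 -0.004] 0.7 [282. 226.]
tape_brown [ 0.466 -0.332  0.003] 0.6 [333. 253.]
stand [ 0.465  0.165 -0.   ] 0.65 [221. 156.]
tape_back [ 0.218 -0.238  0.026] 0.76 [225. 268.]
tape_back [ 0.336 -0.322  0.025] 0.66 [289. 268.]
tape_back [0.459 0.156 0.015] 0.15 [221. 154.]
```

Run:
```python
import cv2,numpy as np
a=cv2.imread('pics/scene0.png')[100:340,150:400]; b=cv2.imread('pics/side0.png')[100:340,150:400]
cv2.imwrite('pics/v1.png',cv2.resize(np.hstack([a,b]),(800,384),interpolation=cv2.INTER_CUBIC))
```

```text
(no output)
```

View pics/v1.png

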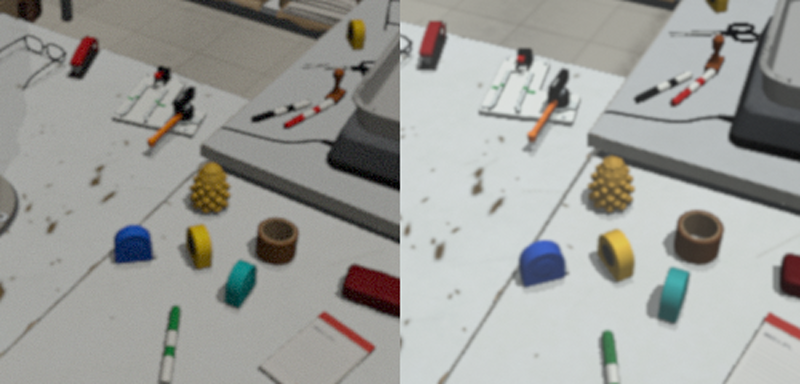

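The yellow tape measure is left of centre at about (0.343, -0.29), between the blue and turquoise look-alikes. The cone is behind it and the stand sits at about (0.467, 0.165). I'll go over the stand first for a closer look.

Call:
send_rows(deltas="-0.03 -0.03 0 0;-0.06 -0.06 0 0;-0.09 -0.09 0 0;-0.12 -0.12 0 0;-0.15 -0.15 0 0", claw=1)

```text
t: 1.6
eef_pos: [0.3345, 0.4304, 0.2395]
tool_rot: [0.0, 0.189, 0.982, 0.0]
contact_force: [1.0, 0.2, 0.3]
gripper_width: 0.999
grasp_force: 0.0
```

Call:
send_rows(deltas="-0.03 -0.03 0 8;-0.06 -0.06 0 16;-0.09 -0.09 0 24;-0.12 -0.12 0 32;-0.15 -0.15 0 38")

```text
t: 2.1
eef_pos: [0.4182, 0.2355, 0.2396]
tool_rot: [0.0, 0.5, 0.866, 0.0]
contact_force: [1.3, 1.0, 0.0]
gripper_width: 1.0
grasp_force: 0.0
```

```bash
cat >> h.py <<'E'
def phi(o=None):
    w,x,y,z=(o or bot.get_obs())['tool_rot']; return np.degrees(np.arctan2(2*(x*y+w*z),1-2*(y*y+z*z)))
def go(x,y,z,ph):
    o=bot.get_obs(); P=o['eef_pos']; f=np.radians(phi(o)); d=np.array([x,y,z])-P
    print('t',round(o['t'],2),'at',np.round(P,4),round(phi(o),2),'q',np.round(o['q'],2),'| delta',np.round([np.cos(f)*d[0]+np.sin(f)*d[1],np.sin(f)*d[0]-np.cos(f)*d[1],-d[2],(phi(o)-ph+180)%360-180],4))
E
python3 - <<'E'
from h import *
go(0.34,-0.29,.2,82)
p=bot.read_camera('wrist'); save(p,'w1.png')
for q in ['channel','green_band','roller','knob_grip','gate_tip','stand']:
    for r in bot.landmark_of(p,q)[:2]: print(q,np.round(r['xyz'],4),round(r['confidence'],2),np.round(px(p,r['xyz'])))
T=np.linalg.inv(p['camera_from_world']); print(T.round(3))
E
```

```text
t 2.1 at [0.4182 0.2355 0.2396] 119.94 q [-0.89  0.15  0.28  2.02 -0.05  0.97 -0.07] | delta [-0.4164 -0.33    0.0396 37.9385]
channel [0.4695 0.1695 0.0148] 0.89 [263. 229.]
green_band [0.4535 0.1589 0.0129] 0.85 [249. 229.]
roller [0.4626 0.1656 0.0013] 0.69 [257. 225.]
roller [0.4972 0.1965 0.0436] 0.65 [295. 231.]
knob_grip [0.4963 0.0674 0.0556] 0.83 [242. 315.]
gate_tip [ 0.3881 -0.0035  0.0321] 0.8 [148. 308.]
stand [ 0.4621  0.163  -0.0018] 0.57 [256. 225.]
[[ 0.866 -0.48  -0.14   0.382]
 [ 0.5    0.832  0.242  0.297]
 [ 0.    -0.279  0.96   0.374]
 [ 0.     0.     0.     1.   ]]
```

View pics/w1.png

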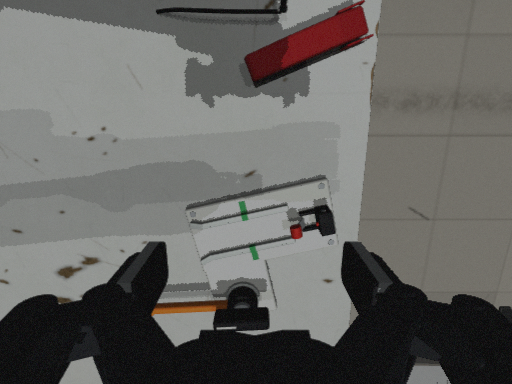

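```bash
cat > fit.py <<'E'
from h import *
from scipy.optimize import minimize
p=bot.read_camera('wrist')
X=pts(p,np.ones((384,512),bool))
near=np.hypot(X[:,0]-.47,X[:,1]-.15)<.17
fl=near&(abs(X[:,2])<.005); print('floor z',np.median(X[fl,2]),X[fl,2].std())
b=X[near&(X[:,2]>.0085)&(X[:,2]<.0155)]; print('bed z',np.median(b[:,2]),len(b))
f=X[near&(X[:,2]<.0045)&(X[:,2]>-.01)]
def loc(P,a): 
    c,s=np.cos(a[2]),np.sin(a[2]); d=P[:,:2]-a[:2]; return np.stack([c*d[:,0]+s*d[:,1],-s*d[:,0]+c*d[:,1]],1)
def sd(l,x0,x1,y0,y1): return np.minimum.reduce([l[:,0]-x0,x1-l[:,0],l[:,1]-y0,y1-l[:,1]])
def ins(l): return np.maximum(sd(l,-.09,.1,-.048,.048),sd(l,-.088,-.002,-.13,-.04))
def cost(a):
    s1=ins(loc(b,a)); s2=ins(loc(f,a)); k=lambda s:1/(1+np.exp(-s/.0015))
    return (1-k(s1)).sum()+k(s2).sum()
best=min((minimize(cost,[.467,.167,t],method='Nelder-Mead',options=dict(xatol=1e-5,fatol=1e-3,initial_simplex=[[.467,.167,t],[.475,.167,t],[.467,.175,t],[.467,.167,t+.1]])) for t in (.65,.75,.85)),key=lambda r:r.fun)
print(best.x.round(4),best.fun,cost([.467,.167,.74]))
a=best.x
r=X[near&(X[:,2]>.017)&(X[:,2]<.023)]; l=loc(r,a)
for sgn in (1,-1):
    m=(abs(sgn*l[:,1]-.022)<.008)&(l[:,0]>-.065)&(l[:,0]<.04); print('rail',sgn,m.sum(),np.percentile(l[m,1],[5,50,95]).round(4),np.polyfit(l[m,0],l[m,1],1).round(4) if m.sum()>5 else '')
h=cv2.cvtColor(p['img'],cv2.COLOR_RGB2HSV)
for n,mm in dict(green=(abs(h[...,0].astype(int)-65)<20)&(h[...,1]>110)&(h[...,2]>60),red=((h[...,0]<6)|(h[...,0]>174))&(h[...,1]>140)&(h[...,2]>60)).items():
    G=pts(p,mm); G=G[np.hypot(G[:,0]-.48,G[:,1]-.18)<.09]; l=loc(G,a)
    print(n,len(l)); 
    for s in (l[:,1]>.01,abs(l[:,1])<.01,l[:,1]<-.01):
        if s.sum(): print(s.sum(),l[s].mean(0).round(4),G[s,2].mean().round(3))
k=X[near&(X[:,2]>.068)&(X[:,2]<.08)]; l=loc(k,a); k=k[np.hypot(l[:,0]+.045,l[:,1]+.095)<.05]
c=cv2.minAreaRect((k[:,:2]*1000).astype(np.float32)); print('knob bar',c, loc(np.array([c[0]])/1000,a).round(4))
E
python3 fit.py
```

```text
floor z -0.0005288354672830509 0.0007919746642724751
bed z 0.012012841611468816 9074
[0.4657 0.1657 0.7467] 573.9070904684055 624.5007445594158
rail 1 510 [0.0203 0.0243 0.0275] [0.0022 0.0242]
rail -1 487 [-0.0258 -0.0216 -0.0183] [ 0.0024 -0.0217]
green 156
87 [-0.0143  0.0315] 0.015
69 [-0.0142 -0.0302] 0.016
red 117
117 [0.0472 0.0011] 0.048
knob bar ((496.7169189453125, 67.05802154541016), (67.94871520996094, 16.24211883544922), 31.726062774658203) [[-0.0442 -0.0935]]
```

Call:
send_rows(deltas="-0.047 -0.016 0 8;-0.094 -0.032 0 16;-0.141 -0.048 0 24;-0.188 -0.064 0 32;-0.235 -0.08 0 38")

```text
t: 3.0
eef_pos: [0.4671, -0.0069, 0.2395]
tool_rot: [0.0, 0.754, 0.657, 0.0]
contact_force: [1.0, 0.6, 0.2]
gripper_width: 1.0
grasp_force: 0.0
```

Call:
send_rows(deltas="-0.048 -0.007 0 0;-0.096 -0.014 0 0;-0.144 -0.02 0 0;-0.192 -0.027 0 0;-0.24 -0.034 0 0")

```text
t: 3.5
eef_pos: [0.4008, -0.2402, 0.2395]
tool_rot: [0.0, 0.752, 0.659, 0.0]
contact_force: [1.0, -1.1, -0.0]
gripper_width: 0.997
grasp_force: 0.0
```

```bash
cat > tape.py <<'E'
from h import *
go(0.34,-0.29,.1,82)
p=bot.read_camera('wrist'); save(p,'w2.png')
for q in ['tape_measure','tape_back','gilt_cone','tape_brown']:
    for r in bot.landmark_of(p,q)[:3]: print(q,np.round(r['xyz'],4),round(r['confidence'],2),np.round(px(p,r['xyz'])))
h=cv2.cvtColor(p['img'],cv2.COLOR_RGB2HSV); 
m=(abs(h[...,0].astype(int)-26)<8)&(h[...,1]>110)&(h[...,2]>50)
G=pts(p,m); G=G[(np.hypot(G[:,0]-.342,G[:,1]+.29)<.06)]
X=pts(p,np.ones((384,512),bool)); X=X[np.hypot(X[:,0]-.342,X[:,1]+.29)<.055]
print(len(G),'zmax',np.percentile(G[:,2],[5,50,99]).round(3))
for n,S in dict(yel=G,all=X).items():
  for z0,z1 in ((.052,.07),(.02,.07),(.004,.012)):
    t=S[(S[:,2]>z0)&(S[:,2]<z1)]
    if len(t)>5: print(n,z0,len(t),cv2.minAreaRect((t[:,:2]*1000).astype(np.float32)))
E
python3 tape.py
```

```text
t 3.5 at [ 0.4008 -0.2402  0.2395] 82.42 q [-0.26  0.14  0.74  2.07 -0.12  0.97  0.41] | delta [-0.0574 -0.0537  0.1395  0.4154]
tape_measure [ 0.2518 -0.2485 -0.006 ] 0.73 [144. 184.]
tape_measure [ 0.3652 -0.3965 -0.0004] 0.64 [244. 274.]
tape_measure [ 0.3458 -0.2895  0.002 ] 0.6 [218. 206.]
tape_back [ 0.3377 -0.4078  0.0241] 0.94 [225. 293.]
tape_back [ 0.3391 -0.3242  0.0228] 0.76 [216. 237.]
tape_back [ 0.2167 -0.2352  0.025 ] 0.74 [105. 184.]
gilt_cone [ 0.4225 -0.1783 -0.0041] 0.64 [265. 113.]
gilt_cone [ 0.3446 -0.2916  0.002 ] 0.43 [218. 208.]
tape_brown [ 0.4661 -0.3347  0.0012] 0.88 [311. 226.]
1289 zmax [0.02  0.056 0.063]
yel 0.052 828 ((342.4252624511719, -291.7442626953125), (45.493534088134766, 26.127334594726562), 81.87723541259766)
yel 0.02 1224 ((342.9293518066406, -289.3546142578125), (56.39396667480469, 26.637388229370117), 81.71401977539062)
yel 0.004 16 ((346.964599609375, -261.7656555175781), (0.5522774457931519, 22.9663028717041), 82.0519027709961)
all 0.052 828 ((342.4252624511719, -291.7442626953125), (45.493534088134766, 26.127334594726562), 81.87723541259766)
all 0.02 1313 ((343.4368591308594, -291.2879333496094), (60.13442611694336, 28.01966094970703), 81.9367446899414)
all 0.004 124 ((353.9879150390625, -284.0537109375), (22.25304412841797, 64.59471130371094), 16.100448608398438)
```

View pics/w2.png

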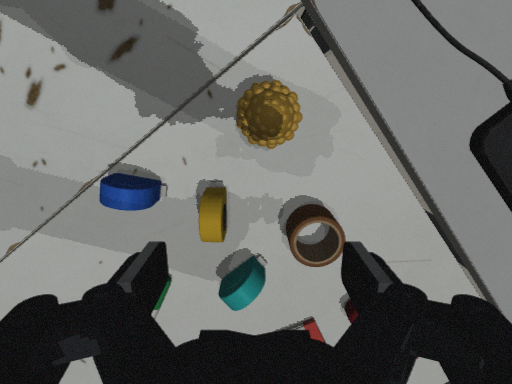

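Call:
send_rows(deltas="-0.02 -0.017 0.04 0.6;-0.04 -0.034 0.08 0.6;-0.0575 -0.0505 0.12 0.6;-0.0575 -0.0505 0.14 0.6;-0.0575 -0.0505 0.14 0.6", claw=0.7, force=30)

```text
t: 4.25
eef_pos: [0.3419, -0.2872, 0.0969]
tool_rot: [-0.003, 0.756, 0.655, -0.001]
contact_force: [1.0, 0.8, 0.4]
gripper_width: 0.7
grasp_force: 0.0
```

Run:
```python
from h import *
go(.3433,-.2905,.032,81.8)
p=bot.read_camera('wrist'); save(p,'w3.png')
a=cv2.imread('pics/w2.png')[165:255,175:265];a=cv2.resize(a,(380,384),interpolation=cv2.INTER_CUBIC)
cv2.imwrite('pics/v3.png',np.hstack([cv2.resize(cv2.imread('pics/w3.png'),(420,315)),a[:315]]))
```

```text
t 4.25 at [ 0.3419 -0.2872  0.0969] 81.76 q [ 0.02  0.38  0.65  2.24 -0.39  0.64  0.81] | delta [-0.0031  0.0018  0.0649 -0.0355]
```

View pics/v3.png

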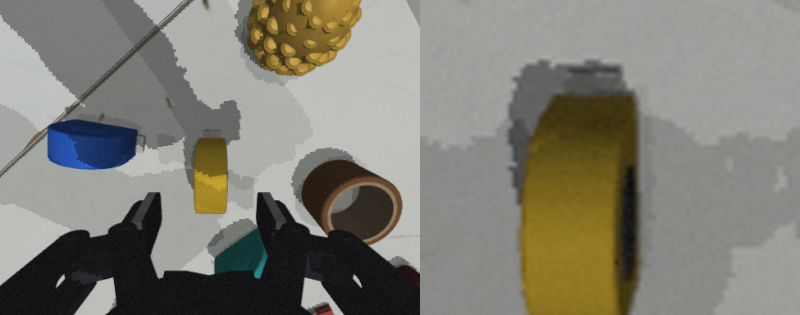

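The hook is at the top (+y world) end, so the plain end points to -y, as I estimated. The tape sits centred between the fingers, so I'll descend and grip.

Call:
send_rows(deltas="-0.003 0.001 0.02 0;-0.003 0.001 0.04 0;-0.003 0.001 0.055 0;-0.003 0.001 0.063 0;-0.003 0.001 0.063 0")

```text
t: 4.8
eef_pos: [0.3448, -0.292, 0.0366]
tool_rot: [0.0, 0.756, 0.655, 0.0]
contact_force: [0.2, 0.5, 0.5]
gripper_width: 0.703
grasp_force: 0.0
```

Call:
send_rows(deltas="0 0 0 0;0 0 0 0;0 0 0 0;0 0 0 0;0 0 0 0", claw=0, force=35)

```text
t: 5.3
eef_pos: [0.3441, -0.2929, 0.0372]
tool_rot: [0.001, 0.757, 0.654, 0.001]
contact_force: [-1.0, 0.6, 6.3]
gripper_width: 0.294
grasp_force: 34.0
```

Call:
send_rows(deltas="0 0 0 0;0 0 0 0;0 0 0 0;0 0 0 0;0 0 0 0")

```text
t: 5.8
eef_pos: [0.3441, -0.2929, 0.0372]
tool_rot: [0.001, 0.757, 0.654, 0.001]
contact_force: [-0.7, 0.8, 6.7]
gripper_width: 0.298
grasp_force: 34.0
```

Run:
```python
from h import *
go(.45,-.12,.2,81.8)
```

```text
t 5.8 at [ 0.3441 -0.2929  0.0372] 81.65 q [ 0.14  0.5   0.53  2.25 -0.52  0.5   0.93] | delta [ 0.1864  0.0797 -0.1628 -0.1518]
```

Call:
send_rows(deltas="0 0 -0.03 0;0 0 -0.07 0;0 0 -0.11 0;0 0 -0.15 0;0 0 -0.165 0")

```text
t: 6.3
eef_pos: [0.3444, -0.2937, 0.2046]
tool_rot: [0.002, 0.757, 0.653, 0.001]
contact_force: [0.5, 0.8, -2.7]
gripper_width: 0.299
grasp_force: 36.7
```

Call:
send_rows(deltas="0.04 0.018 0 -8;0.085 0.038 0 -16;0.13 0.058 0 -24;0.175 0.079 0 -32;0.22 0.1 0 -40")

```text
t: 6.8
eef_pos: [0.4747, -0.0877, 0.2016]
tool_rot: [0.0, 0.485, 0.874, 0.0]
contact_force: [0.5, -0.9, -2.1]
gripper_width: 0.302
grasp_force: 36.6
```

Run:
```python
from h import *
go(.455,.13,.2,162); print(bot.get_obs()['gripper_width'])
```

```text
t 6.8 at [ 0.4747 -0.0877  0.2016] 121.95 q [-0.42  0.22  0.55  2.07 -0.15  0.89  0.77] | delta [ 1.95200e-01  9.85000e-02  1.60000e-03 -4.00485e+01]
0.3021432227715259
```

Call:
send_rows(deltas="0.04 0.02 0 -8;0.08 0.04 0 -16;0.12 0.06 0 -24;0.16 0.08 0 -32;0.195 0.0985 0 -40")

```text
t: 7.3
eef_pos: [0.455, 0.1301, 0.2015]
tool_rot: [-0.0, 0.156, 0.988, 0.0]
contact_force: [-0.1, -0.2, -2.4]
gripper_width: 0.299
grasp_force: 36.6
```

Call:
send_rows(deltas="0 0 0 -8;0 0 0 -16;0 0 0 -24;0 0 0 -32;0 0 0 -40")

```text
t: 7.8
eef_pos: [0.4555, 0.1277, 0.2013]
tool_rot: [-0.0, -0.19, 0.982, -0.0]
contact_force: [0.1, 0.3, -3.1]
gripper_width: 0.297
grasp_force: 36.6
```

Call:
send_rows(deltas="0 0 0 -8;0 0 0 -16;0 0 0 -20.7;0 0 0 -20.7;0 0 0 -20.7")

```text
t: 8.3
eef_pos: [0.4558, 0.1278, 0.2013]
tool_rot: [-0.0, -0.36, 0.933, -0.0]
contact_force: [-0.3, -0.8, -2.8]
gripper_width: 0.296
grasp_force: 36.6
```

Run:
```python
from h import *
go(.4588,.1608,.1,222.7)
p=bot.read_camera('wrist'); save(p,'w4.png')
o=bot.get_obs(); f=np.radians(phi(o))
h=cv2.cvtColor(p['img'],cv2.COLOR_RGB2HSV); 
m=(abs(h[...,0].astype(int)-26)<8)&(h[...,1]>110)&(h[...,2]>40)
G=pts(p,m)-o['eef_pos']; G=G[np.linalg.norm(G,axis=1)<.08]
L=np.stack([np.cos(f)*G[:,0]+np.sin(f)*G[:,1],np.sin(f)*G[:,0]-np.cos(f)*G[:,1],-G[:,2]],1)
print(len(L),np.percentile(L,[1,5,50,95,99],axis=0).round(4)); 
s=L[(L[:,2]<0.02)]
print(cv2.minAreaRect((s[:,:2]*1000).astype(np.float32)))
```

```text
t 8.3 at [0.4558 0.1278 0.2013] -137.81 q [-0.55  0.19  0.16  2.07 -0.04  0.88  1.94] | delta [-0.0244  0.0224  0.1013 -0.5148]
7398 [[-0.0199 -0.0121 -0.0254]
 [-0.0137 -0.0111 -0.0249]
 [ 0.0142  0.0003 -0.0203]
 [ 0.0313  0.0117  0.012 ]
 [ 0.0315  0.0128  0.0257]]
((3.8206520080566406, -0.170867919921875), (56.21516799926758, 27.405719757080078), 0.2919171154499054)
```

View pics/w4.png

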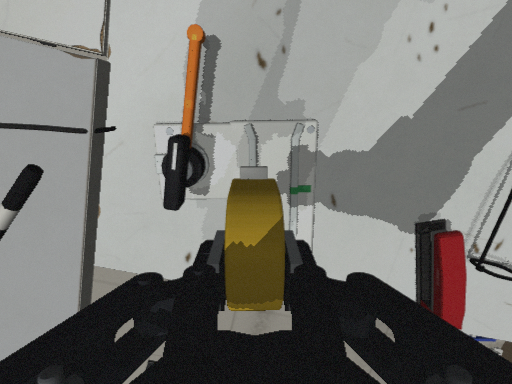

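Call:
send_rows(deltas="-0.012 0.011 0.02 -0.5;-0.023 0.0225 0.05 -0.5;-0.023 0.0225 0.08 -0.5;-0.023 0.0225 0.11 -0.5;-0.023 0.0225 0.11 -0.5")

```text
t: 8.85
eef_pos: [0.4551, 0.1592, 0.0882]
tool_rot: [-0.004, -0.365, 0.931, -0.0]
contact_force: [-0.0, 0.0, -2.3]
gripper_width: 0.297
grasp_force: 36.5
```

```bash
cat > held.py <<'E'
from h import *
import sys
o=bot.get_obs(); f=np.radians(phi(o)); p=bot.read_camera('wrist'); save(p,sys.argv[1]+'.png')
S=np.array([.465,.1665]); th=np.radians(42.7)
def st(P): d=P[:,:2]-S; return np.stack([np.cos(th)*d[:,0]+np.sin(th)*d[:,1],-np.sin(th)*d[:,0]+np.cos(th)*d[:,1],P[:,2]],1)
print('tcp in stand',st(o['eef_pos'][None]).round(4),'yaw',(phi(o)-180-42.7+180)%360-180,'F',np.round(o['contact_force'],1))
go(.4577,.1597,.0486,222.7)
h=cv2.cvtColor(p['img'],cv2.COLOR_RGB2HSV)
def sel(m): return st(pts(p,m))
Y=sel((abs(h[...,0].astype(int)-26)<8)&(h[...,1]>110)&(h[...,2]>40)); Y=Y[(abs(Y[:,0])<.07)&(abs(Y[:,1])<.03)]
t=Y[Y[:,2]>np.percentile(Y[:,2],95)-.004]; print('tape top z',np.percentile(Y[:,2],98).round(4),'y',np.percentile(t[:,1],[2,98]).round(4),'front x',np.percentile(Y[:,0],[0.5,2,5]).round(4))
c=cv2.minAreaRect((t[:,:2]*1000).astype(np.float32)); print('top rect',np.round(c[0],1),np.round(c[1],1),round(c[2],1))
G=sel((abs(h[...,0].astype(int)-65)<20)&(h[...,1]>110)&(h[...,2]>40)); G=G[(abs(G[:,0])<.06)&(abs(G[:,1])<.06)]
for s in (G[:,1]>0,G[:,1]<0):
    if s.sum(): print('green',s.sum(),G[s].mean(0).round(4))
A=sel(np.ones((384,512),bool)); r=A[(A[:,2]>.0165)&(A[:,2]<.0235)&(A[:,0]>-.07)&(A[:,0]<.04)]
for sg in (1,-1):
    m=abs(sg*r[:,1]-.023)<.008; q=r[m]
    if m.sum()>20: print('rail',sg,m.sum(),np.percentile(q[:,1],[5,50,95]).round(4),np.polyfit(q[:,0],q[:,1],1).round(4))
E
python3 held.py w5
```

```text
tcp in stand [[-0.0122  0.0013  0.0882]] yaw 0.09504534016485877 F [-0.   0.  -2.3]
t 8.9 at [0.4565 0.1596 0.0902] -137.22 q [-0.57  0.38  0.12  2.13 -0.08  0.63  1.93] | delta [-0.0009 -0.0007  0.0416  0.0803]
tape top z 0.1135 y [-0.0104  0.0139] front x [-0.0438 -0.0437 -0.0435]
top rect [-13.7   1.7] [25.6 33.9] 90.0
green 227 [-0.0147  0.0319  0.0151]
green 297 [-0.0142 -0.0314  0.0155]
rail 1 926 [0.0186 0.0228 0.026 ] [0.0466 0.0245]
rail -1 1168 [-0.0272 -0.0234 -0.0198] [ 0.0012 -0.0234]
```

View pics/w5.png

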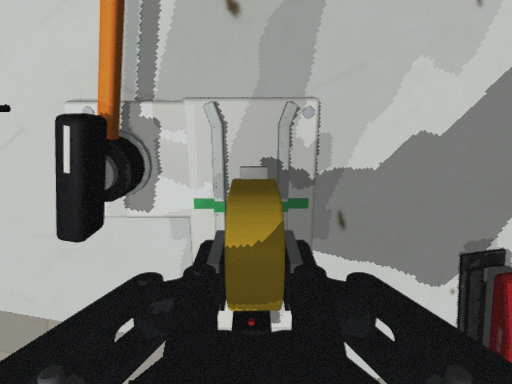

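Call:
send_rows(deltas="-0.0005 -0.0007 0.012 0;-0.0005 -0.0007 0.024 0;-0.0005 -0.0007 0.034 0;-0.0005 -0.0007 0.037 0;-0.0005 -0.0007 0.037 0")

```text
t: 9.4
eef_pos: [0.4584, 0.1599, 0.0539]
tool_rot: [-0.001, -0.365, 0.931, -0.0]
contact_force: [-0.1, 1.4, -1.9]
gripper_width: 0.3
grasp_force: 36.5
```

```bash
python3 held.py w6
```

```text
tcp in stand [[-0.0093 -0.0004  0.0539]] yaw 0.13053445804922603 F [-0.1  1.4 -1.9]
t 9.45 at [0.4587 0.16   0.0543] -137.17 q [-0.56  0.45  0.11  2.15 -0.09  0.55  1.94] | delta [0.001  0.0005 0.0057 0.1268]
tape top z 0.0791 y [-0.0121  0.0122] front x [-0.0408 -0.0407 -0.0406]
top rect [-10.6   0. ] [32.6 25.7] 1.0
green 406 [-0.0146  0.0296  0.0158]
green 414 [-0.0144 -0.0313  0.0157]
rail 1 1447 [0.0184 0.022  0.0257] [0.013  0.0226]
rail -1 1482 [-0.0272 -0.0236 -0.0199] [-0.0045 -0.0237]
```

Call:
send_rows(deltas="0 0 0.002 0;0 0 0.004 0;0 0 0.005 0;0 0 0.005 0;0 0 0.005 0")

```text
t: 9.95
eef_pos: [0.4588, 0.1601, 0.0494]
tool_rot: [0.0, -0.365, 0.931, 0.0]
contact_force: [-0.6, -0.7, -1.0]
gripper_width: 0.297
grasp_force: 36.8
```

Call:
send_rows(deltas="0 0 0.0005 0;0 0 0.001 0;0 0 0.001 0;0 0 0.001 0;0 0 0.001 0")

```text
t: 10.45
eef_pos: [0.4589, 0.1602, 0.0493]
tool_rot: [0.0, -0.365, 0.931, 0.0]
contact_force: [-3.2, -1.1, 10.9]
gripper_width: 0.3
grasp_force: 38.3
```

Call:
send_rows(deltas="-0.003 0 -0.0008 0;-0.007 0 -0.0008 0;-0.011 0 -0.0008 0;-0.015 0 -0.0008 0;-0.018 0 -0.0008 0")

```text
t: 10.95
eef_pos: [0.4716, 0.1717, 0.0493]
tool_rot: [-0.001, -0.365, 0.931, -0.0]
contact_force: [-4.8, -3.6, 9.0]
gripper_width: 0.295
grasp_force: 38.1
```

Call:
send_rows(deltas="-0.001 0 0 0;-0.002 0 0 0;-0.002 0 0 0;-0.002 0 0 0")

```text
t: 11.35
eef_pos: [0.4724, 0.1724, 0.0493]
tool_rot: [-0.002, -0.365, 0.931, -0.0]
contact_force: [-4.9, -4.2, 10.9]
gripper_width: 0.297
grasp_force: 38.2
```

```bash
python3 held.py w7
```

```text
tcp in stand [[ 0.0094 -0.0007  0.0493]] yaw 0.09514081683431641 F [-4.9 -4.2 10.9]
t 11.4 at [0.4724 0.1724 0.0493] -137.2 q [-0.56  0.48  0.11  2.11 -0.1   0.56  1.93] | delta [0.0194 0.0007 0.0007 0.0982]
tape top z 0.0745 y [-0.0124  0.0119] front x [-0.0222 -0.0221 -0.0219]
top rect [ 7.9 -0.2] [33.3 25.6] 0.6
green 465 [-0.0146  0.0296  0.0157]
green 488 [-0.0143 -0.0314  0.0156]
rail 1 2066 [0.0184 0.022  0.0257] [0.0085 0.0223]
rail -1 2085 [-0.0272 -0.0235 -0.0199] [-0.001  -0.0236]
```

Call:
send_rows(deltas="-0.001 0 -0.0006 0;-0.002 0 -0.0006 0;-0.0035 0 -0.0006 0;-0.005 0 -0.0006 0;-0.0055 0 -0.0006 0")

```text
t: 11.9
eef_pos: [0.4776, 0.1777, 0.0495]
tool_rot: [0.0, -0.365, 0.931, 0.0]
contact_force: [-1.6, -1.3, -1.8]
gripper_width: 0.296
grasp_force: 36.6
```

Call:
send_rows(deltas="0 0 -0.0003 0;0 0 -0.0003 0")

```text
t: 12.1
eef_pos: [0.4774, 0.1774, 0.0499]
tool_rot: [-0.0, -0.365, 0.931, 0.0]
contact_force: [-0.9, 0.1, -3.8]
gripper_width: 0.3
grasp_force: 36.5
```

```bash
python3 held.py w8
```

```text
tcp in stand [[ 0.0165 -0.0004  0.0499]] yaw 0.1441125556423799 F [-0.9  0.1 -3.8]
t 12.15 at [0.4774 0.1774 0.05  ] -137.16 q [-0.57  0.48  0.11  2.1  -0.1   0.56  1.93] | delta [0.0264 0.0004 0.0014 0.1405]
tape top z 0.0752 y [-0.0121  0.0122] front x [-0.015  -0.0149 -0.0147]
top rect [14.9  0. ] [33.1 25.6] 0.7
green 497 [-0.0144  0.0297  0.0157]
green 497 [-0.0142 -0.0315  0.0156]
rail 1 2275 [0.0184 0.022  0.0257] [0.0085 0.0223]
rail -1 2319 [-0.0271 -0.0235 -0.0199] [ 0.0005 -0.0235]
```

Call:
send_rows(deltas="-0.0005 0 0.0004 0;-0.0008 0 0.0008 0;-0.0008 0 0.0008 0")

```text
t: 12.45
eef_pos: [0.478, 0.1779, 0.0493]
tool_rot: [-0.0, -0.365, 0.931, 0.0]
contact_force: [-1.4, -1.7, -0.2]
gripper_width: 0.301
grasp_force: 36.9
```

Call:
send_rows(deltas="0 0 0 0;0 0 0 0;0 0 0 0;0 0 0 0", claw=0.55)

```text
t: 12.85
eef_pos: [0.4782, 0.1781, 0.0493]
tool_rot: [0.0, -0.365, 0.931, 0.0]
contact_force: [0.8, -0.6, -0.4]
gripper_width: 0.55
grasp_force: 0.0
```

```bash
python3 held.py w9
python3 - <<'E'
from h import *
S=np.array([.465,.1665]); th=np.radians(42.7)
for c in ('scene','side','wrist'):
    p=bot.read_camera(c); save(p,c+'9.png')
    for r in bot.landmark_of(p,'roller')[:2]:
        d=np.array(r['xyz'])[:2]-S; print(c,(np.cos(th)*d[0]+np.sin(th)*d[1]).round(4),(-np.sin(th)*d[0]+np.cos(th)*d[1]).round(4),r['xyz'][2],r['confidence'],px(p,r['xyz']))
E
```

```text
tcp in stand [[ 0.0176 -0.0005  0.0493]] yaw 0.138749086966925 F [ 0.8 -0.6 -0.4]
t 12.9 at [0.4782 0.178  0.0493] -137.16 q [-0.57  0.49  0.11  2.1  -0.1   0.56  1.93] | delta [0.0275 0.0005 0.0007 0.1425]
tape top z 0.0746 y [-0.0112  0.0128] front x [-0.0144 -0.0143 -0.0141]
top rect [16.   0.8] [25.4 33.1] 89.4
green 482 [-0.0145  0.0296  0.0158]
green 487 [-0.0142 -0.0311  0.0158]
rail 1 2621 [0.0184 0.0221 0.0257] [0.0111 0.0224]
rail -1 2735 [-0.0272 -0.0234 -0.0198] [ 0.0044 -0.0233]
wrist 0.0518 -0.0033 0.0461 0.7 (np.float64(248.0324664885263), np.float64(307.0014207372489))
```

Call:
send_rows(deltas="0 0 -0.01 0;0 0 -0.03 0;0 0 -0.06 0;0 0 -0.09 0;0 0 -0.11 0")

```text
t: 13.7
eef_pos: [0.4787, 0.1781, 0.162]
tool_rot: [0.001, -0.365, 0.931, 0.0]
contact_force: [-0.1, 0.5, -0.3]
gripper_width: 0.554
grasp_force: 0.0
```

Call:
send_rows(deltas="0.02 -0.03 0 5;0.04 -0.06 0 10.3;0.062 -0.094 0 10.3;0.062 -0.094 0 10.3;0.062 -0.094 0 10.3", claw=0.6)

```text
t: 14.2
eef_pos: [0.4966, 0.066, 0.1598]
tool_rot: [0.0, -0.279, 0.96, 0.0]
contact_force: [0.0, 1.3, 0.5]
gripper_width: 0.598
grasp_force: 0.0
```

```bash
cat > knob.py <<'E'
from h import *
import sys
go(.4965,.0668,.054,212.5)
p=bot.read_camera('wrist'); save(p,sys.argv[1]+'.png'); X=pts(p,np.ones((384,512),bool))
h=cv2.cvtColor(p['img'],cv2.COLOR_RGB2HSV)
k=pts(p,h[...,2]<70); k=k[(k[:,2]>.066)&(k[:,2]<.08)&(np.hypot(k[:,0]-.4965,k[:,1]-.067)<.05)]
print(len(k),cv2.minAreaRect((k[:,:2]*1000).astype(np.float32)) if len(k) else '')
for r in bot.landmark_of(p,'knob_grip')[:1]+bot.landmark_of(p,'roller')[:1]: print(np.round(r['xyz'],4),r['confidence'])
E
python3 knob.py w10
```

```text
t 14.2 at [0.4966 0.066  0.1598] -147.6 q [-0.45  0.29  0.23  2.06 -0.09  0.8   1.97] | delta [-0.0003  0.0007  0.1058 -0.0998]
1542 ((495.9488830566406, 65.07040405273438), (68.50106048583984, 15.905259132385254), 32.89929962158203)
[0.4984 0.066  0.055 ] 0.69
[0.5065 0.2005 0.0464] 0.51
```

View pics/w10.png

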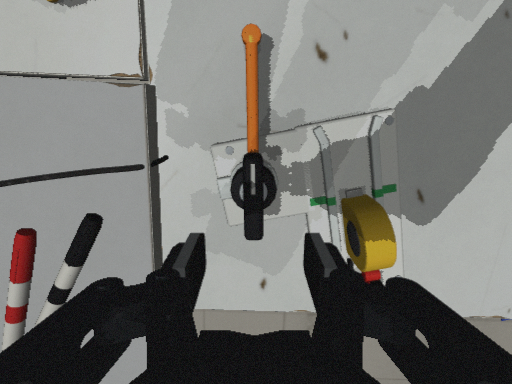

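Call:
send_rows(deltas="0 0 0.03 -0.4;0 0 0.06 -0.4;0 0 0.09 -0.4;0 0 0.106 -0.4;0 0 0.106 -0.4")

```text
t: 14.85
eef_pos: [0.4946, 0.0679, 0.0512]
tool_rot: [-0.002, -0.285, 0.959, 0.0]
contact_force: [-0.4, 0.2, -0.1]
gripper_width: 0.6
grasp_force: 0.0
```

Call:
send_rows(deltas="0 0 0 0;0 0 0 0;0 0 0 0;0 0 0 0;0 0 0 0", claw=0, force=50)

```text
t: 15.35
eef_pos: [0.4987, 0.0662, 0.0559]
tool_rot: [0.002, -0.283, 0.959, -0.0]
contact_force: [-1.3, -3.5, 14.5]
gripper_width: 0.175
grasp_force: 70.5
```

Call:
send_rows(deltas="0 0 -0.001 6;0 0 -0.001 12;0 0 -0.001 18;0 0 -0.001 24;0 0 -0.001 30")

```text
t: 15.85
eef_pos: [0.4989, 0.0655, 0.0561]
tool_rot: [0.003, -0.023, 1.0, -0.0]
contact_force: [1.1, -5.9, 2.9]
gripper_width: 0.177
grasp_force: 60.7
```

Call:
send_rows(deltas="0 0 0 6;0 0 0 12;0 0 0 18;0 0 0 24;0 0 0 30")

```text
t: 16.35
eef_pos: [0.4987, 0.0647, 0.0561]
tool_rot: [0.003, 0.237, 0.971, 0.0]
contact_force: [2.9, -8.6, 5.0]
gripper_width: 0.178
grasp_force: 61.1
```

Run:
```python
from h import *
go(.4965,.0662,.054,132.5); o=bot.get_obs(); print(o['contact_force'],o['torque'],o['gripper_width'])
```

```text
t 16.35 at [0.4987 0.0647 0.0561] 152.57 q [-0.63  0.51  0.47  2.13 -0.4   0.58  1.22] | delta [2.7000e-03 3.0000e-04 2.1000e-03 2.0069e+01]
[ 2.87927709 -8.55029953  4.98051271] [-1.85781716 -0.34351458  0.04595742] 0.17848144531661256
```

Call:
send_rows(deltas="0 0.001 0 6;0 0.001 0 12;0 0.001 0 18;0 0.001 0 18;0 0.001 0 18")

```text
t: 16.85
eef_pos: [0.4985, 0.0643, 0.0561]
tool_rot: [0.002, 0.385, 0.923, -0.0]
contact_force: [-0.6, -10.7, 9.6]
gripper_width: 0.178
grasp_force: 62.0
```

Call:
send_rows(deltas="0 0 0 0;0 0 0 0;0 0 0 0;0 0 0 0;0 0 0 0", claw=0.55)

```text
t: 17.35
eef_pos: [0.4968, 0.0681, 0.0542]
tool_rot: [-0.0, 0.383, 0.924, 0.0]
contact_force: [1.0, -0.6, 0.5]
gripper_width: 0.546
grasp_force: 0.0
```

Call:
send_rows(deltas="0 0 -0.02 0;0 0 -0.05 0;0 0 -0.09 0;0 0 -0.13 0;0 0 -0.15 0")

```text
t: 17.85
eef_pos: [0.4981, 0.0677, 0.2071]
tool_rot: [0.001, 0.383, 0.924, 0.001]
contact_force: [-0.4, 0.4, -0.3]
gripper_width: 0.554
grasp_force: 0.0
```

Call:
send_rows(deltas="0 0 0 0;0 0 0 0")

```text
t: 18.05
eef_pos: [0.4966, 0.0681, 0.2039]
tool_rot: [-0.0, 0.383, 0.924, 0.0]
contact_force: [-0.2, 0.4, -0.5]
gripper_width: 0.547
grasp_force: 0.0
```

```bash
python3 knob.py w11; python3 held.py w12|grep -v rail
python3 - <<'E'
import cv2,numpy as np
from h import *
p=bot.read_camera('side'); save(p,'s12.png')
a=cv2.resize(cv2.imread('pics/s12.png')[90:220,150:310],(380,310),interpolation=cv2.INTER_CUBIC)
cv2.imwrite('pics/v12.png',np.hstack([cv2.resize(cv2.imread('pics/w12.png'),(413,310)),a]))
E
```

```text
t 18.05 at [0.4966 0.0681 0.2039] 134.98 q [-0.88  0.28  0.75  2.04 -0.24  0.91  0.78] | delta [-8.00000e-04 -1.00000e-03  1.49900e-01 -7.75247e+01]
1063 ((496.6259765625, 66.28145599365234), (15.92282772064209, 69.08090209960938), 43.016719818115234)
[0.4998 0.0648 0.0546] 0.87
[0.5069 0.201  0.0468] 0.73
tcp in stand [[-0.0443 -0.0936  0.2029]] yaw -87.7564197575435 F [ 0.2 -0.1  0. ]
t 18.25 at [0.4961 0.0675 0.203 ] 134.93 q [-0.88  0.28  0.75  2.04 -0.24  0.91  0.78] | delta [ 9.24000e-02  3.79000e-02  1.54400e-01 -8.77656e+01]
tape top z 0.0748 y [-0.0113  0.0132] front x [-0.0141 -0.014  -0.0131]
top rect [16.6  1. ] [32.8 25.8] 0.2
green 171 [-0.0148  0.0299  0.0155]
green 145 [-0.0145 -0.0314  0.0153]
```

View pics/v12.png

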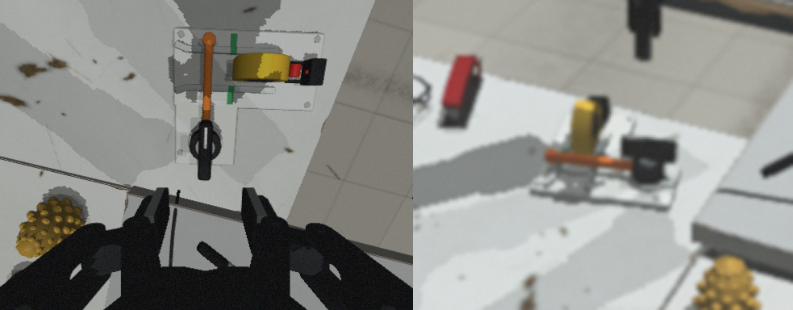

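The gate is closed across the front of the tape measure, the knob has turned about 1.39 rad, and the tape's front end is over the green band with its plain end against the roller. I'm handing in.

```bash
python3 -c "
from station import bot
print(bot.hand_in())"
```

```text
the job is handed in; nothing more can be done
None
```

The job is handed in, with no verdict returned: by the last pictures the tape measure stands between the rails, plain end against the roller and front end over the green band (lever about 0.3 rad from its position, not read directly), and the knob turned to about 1.39 rad and stayed, gate closed; the cone and brown tape were not touched.

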